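# Sort out the mixed-up lids of four storage canisters

## Robot

A 6-joint arm with a two-finger parallel gripper is mounted at the origin on a cart in front of the work surface, level with it; the furniture and walls round the work are solid. World frame = base frame: x ahead of the robot, y to its left, z up, the work surface at z = 0. Lengths are in mm, angles in rad, forces in N, time in s.
With the tool pointing down it reaches from about 275 to 750 mm from the base axis. Payload 10.2 kg.
Tool frame: the origin (TCP) lies at the very end of the fingers, on their centre line; the grasp point (between the pads) lies 19 mm behind it (ctrl.tcp_to_grasp is the distance from the TCP to the grasp point, in mm); z points along the fingers, x is the direction in which the jaws open and shut, and the axes are right-handed (so a half turn about z gives the same grasp; the last joint's range is limited). The gripper opens to 85 mm and grips with 20 to 120 N. Pads are 22 mm wide; open, the fingers measure 114 mm over their backs; the gripper's body (76 mm by 85 mm) begins 54 mm behind the grasp point. The pads swing forward as they close: fully open they stand 13 mm farther back than shut.
Start: joints at [-1.425, 0.313, 1.498, -0, 1.331, -0.223], TCP at [189.248, -489.71, 231.294] pointing down, gripper open.
Joint ranges: [-2.94, 2.94], [-0.97, 2.17], [0.19, 2.56], [-1.23, 4.37], [0.02, 3.11], [-2.88, 2.88]. Speed limits (rad/s): [2.39, 2.39, 3.01, 3.14, 3.14, 3.14].

## Interface

Orientations are given as a unit quaternion [w, x, y, z].
In Python, from rig import monitor, vision, order, ctrl gives the robot as it stands. The module is installed in compiled form; this text tells all that it offers.
- The arm moves only by the shell command python3 -m pendant 'ROWS' [FORCE]. ROWS is JSON, a list that holds one entry, the list of rows, each a list of 5 numbers: the closure, from -1 (fully open) to 1 (shut), then the shift along the world's x, y, z in m, then the turn about the world's z in degrees. In form: [[[fingers, dx, dy, dz, spin], ...]]. A call has 1 to 20 rows; each row is the pose to reach, as a shift and turn from the pose commanded when the call began; what a row does not reach only later rows make up. A row lasts 1/10 s, in which the tool goes at most 50 mm and 8.59 degrees, less where a joint would pass 70% of its speed; a pose out of reach is approached as far as the arm can. A call with a gripper value outside its range is refused whole. The fingers move at their own pace and stop on an object; FORCE is the grip in N (left out, the last holds). Time passes only in rows, so rows that repeat a pose let the fingers close. It gives the time, the measured TCP pose, the force and the opening at its end, in the units of the state.
- monitor.sense(): the state, without advancing time (a new reading comes with each control period).
- vision.capture(name): name is "scene" or "top"; returns (picture, depth): 420x560x3 uint8, red, green, blue; 420x560 float32, mm along the optical axis (not along the pixel's ray), 0 where there is no reading.
- vision.camera_info(name): a dict with "fov_y" (degrees; the focal length in pixels is half the picture's height over the tangent of half this angle, whatever the lens; pixels are square), "cx", "cy" (the principal point, pixels), "distortion" ([k1, k2, p1, p2, k3] as OpenCV has them; the pictures are not rectified), "R" (3x3) and "t" (3): a world point X has camera coordinates R X + t. Camera axes: x right, y down, z forward; pixel columns grow to the right and rows downward; lengths in mm; the calibration is good to about 2 mm. A picture is of the moment at which its call begins. camera_info takes no time and is no camera call.
- order.finish_job(): hands the job in, once; it reports no verdict.
The state is a dict: "time_s": time; "joints": joint angles; "dq": joint speeds; "tau": joint torques, N m; "eef_pos": TCP position; "ee_rot": TCP orientation; "force": force on the tool from outside, world axes, zero at the start; "wrist_torque": the same for the moment, N m; "grip_width": opening from 0.0 (shut) to 1.0 (fully open).
Only numpy, scipy, OpenCV 4.12 (cv2) and the standard library are available. Lean on these libraries where they do the work, as an engineer would, in place of code of your own. Each camera call takes 0.05 s, during which the arm holds its last target.

## Task

The lids of the four storage canisters were mixed up after the washing-up: give every canister the lid of its own colour again, sitting level and fully down in its mouth. There is clear worktop in front of the canisters where a lid can be put down for a moment. Leave the canisters standing where they are, and do not disturb the mug or the salt shaker.

Things in the scene. Friction and masses are not known exactly. Their poses are not given: they have to be found in the camera images.
- canister_white: cream-white glazed storage canister, loose, 0.7 kg, open under its lid. Belly 100 mm wide, rim 95 mm up, neck 78 mm wide outside, 67 mm inside; from above its shoulder shows as a ring of its colour round the lid. Origin: centre of the underside; z up. The four canisters are alike but for colour; at the start each wears a lid of another colour.
- canister_blue: dark blue glazed storage canister, loose, 0.7 kg, open under its lid. Belly 100 mm wide, rim 95 mm up, neck 78 mm wide outside, 67 mm inside; from above its shoulder shows as a ring of its colour round the lid. Origin: centre of the underside; z up. The four canisters are alike but for colour; at the start each wears a lid of another colour.
- canister_red: brick red glazed storage canister, loose, 0.7 kg, open under its lid. Belly 100 mm wide, rim 95 mm up, neck 78 mm wide outside, 67 mm inside; from above its shoulder shows as a ring of its colour round the lid. Origin: centre of the underside; z up. The four canisters are alike but for colour; at the start each wears a lid of another colour.
- canister_green: bottle green glazed storage canister, loose, 0.7 kg, open under its lid. Belly 100 mm wide, rim 95 mm up, neck 78 mm wide outside, 67 mm inside; from above its shoulder shows as a ring of its colour round the lid. Origin: centre of the underside; z up. The four canisters are alike but for colour; at the start each wears a lid of another colour.
- lid_white: cream-white lid, loose, 0.14 kg; fits any canister. Plate 80 mm wide, 8 mm thick; origin: centre of its underside, the face that sits on the rim; z up. Round wooden knob on top, 26 mm wide from 16 to 32 mm above the origin, end at 36.5. Tapered plug below, 14 mm long, 62 to 50 mm wide, finds the mouth from 6 mm off-centre. Put down on the worktop it stands on its plug.
- lid_blue: dark blue lid, loose, 0.14 kg; fits any canister. Plate 80 mm wide, 8 mm thick; origin: centre of its underside, the face that sits on the rim; z up. Round wooden knob on top, 26 mm wide from 16 to 32 mm above the origin, end at 36.5. Tapered plug below, 14 mm long, 62 to 50 mm wide, finds the mouth from 6 mm off-centre. Put down on the worktop it stands on its plug.
- lid_red: brick red lid, loose, 0.14 kg; fits any canister. Plate 80 mm wide, 8 mm thick; origin: centre of its underside, the face that sits on the rim; z up. Round wooden knob on top, 26 mm wide from 16 to 32 mm above the origin, end at 36.5. Tapered plug below, 14 mm long, 62 to 50 mm wide, finds the mouth from 6 mm off-centre. Put down on the worktop it stands on its plug.
- lid_green: bottle green lid, loose, 0.14 kg; fits any canister. Plate 80 mm wide, 8 mm thick; origin: centre of its underside, the face that sits on the rim; z up. Round wooden knob on top, 26 mm wide from 16 to 32 mm above the origin, end at 36.5. Tapered plug below, 14 mm long, 62 to 50 mm wide, finds the mouth from 6 mm off-centre. Put down on the worktop it stands on its plug.
- mug: bystander: white mug with reddish-brown inside, 83 mm wide, 93 mm high, 113 mm with its handle, behind the canisters. Origin in its underside. Not to be disturbed.
- salt_shaker: bystander: grey-capped clear salt shaker, 44 mm wide, 90 mm high, left of the canisters. Origin: centre of its underside. Not to be disturbed. (The free worktop: x 0.38 to 0.48, y 0.12 to 0.24 is always clear of things.)

How it is judged (in metres and radians):
At the end, for the whole second after the job is handed in: Each of the four lids sits on the canister of its own colour: centred within 8 mm, the plate's underside within 4 mm of the rim, level within 0.06 rad, at rest; all four canisters upright (horizontal distance between lid_white and canister_white below 0.008 m and z of lid_white in the frame of canister_white between 0.091 and 0.099 m and angle between each of lid_white, canister_white, lid_blue, canister_blue, lid_red, canister_red, lid_green, canister_green's own z axis and vertical below 0.06 rad and linear speed of each of lid_white, lid_blue, lid_red, lid_green below 0.02 m/s and horizontal distance between lid_blue and canister_blue below 0.008 m and z of lid_blue in the frame of canister_blue between 0.091 and 0.099 m and horizontal distance between lid_red and canister_red below 0.008 m and z of lid_red in the frame of canister_red between 0.091 and 0.099 m and horizontal distance between lid_green and canister_green below 0.008 m and z of lid_green in the frame of canister_green between 0.091 and 0.099 m); the robot touches nothing.
It fails at once if a canister is pushed more than 3 cm from where it stood, lifted or tipped (distance of any of canister_white, canister_blue, canister_red, canister_green from where it was at the start of the episode above 0.03 m or angle between any of canister_white, canister_blue, canister_red, canister_green's own z axis and vertical above 0.3 rad).
It fails at once if the mug is pushed more than 3 cm or knocked over (distance of mug from where it was at the start of the episode above 0.03 m or angle between mug's own z axis and vertical above 0.3 rad).
It fails at once if the salt shaker is pushed more than 3 cm or knocked over (distance of salt_shaker from where it was at the start of the episode above 0.03 m or angle between salt_shaker's own z axis and vertical above 0.3 rad).
It also fails if it takes over 115 s, if anything falls off the work surface, if the arm or the gripper's body presses on something with over 40 N, if the wrist force passes 120 N, or if a joint passes its speed limit or range.

## Working session

There is one attempt and no reset: what is moved stays moved. The work goes in short steps, Python scripts to look and compute and a shell command to move; the robot and the scene stay as the last step left them, time stands still between calls to the robot, and variables do not carry over. Pictures are saved under pics/ and viewed, and the job is handed in when it is done.

```bash
mkdir -p pics; python3 - <<'E'
from rig import monitor, vision, order, ctrl
import cv2
for n in ("top","scene"):
    p,d=vision.capture(n); cv2.imwrite(f"pics/{n}0.png",p[:,:,::-1]); import numpy as np; np.save(f"pics/{n}0.npy",d)
    i=vision.camera_info(n); print(n,i)
print(monitor.sense(), ctrl.tcp_to_grasp)
E
```

```text
top {'fov_y': 47.53053127497705, 'cx': 276.6633958145118, 'cy': 197.4363016870992, 'distortion': array([-0.06364432,  0.        ,  0.        ,  0.        ,  0.        ]), 'R': array([[ 0.01558257, -0.99981673, -0.01112203],
       [-0.99203995, -0.01406935, -0.1251351 ],
       [ 0.12495569,  0.01298343, -0.99207737]]), 't': array([326.57210533, 615.55623661, 882.80513661])}
scene {'fov_y': 46.012750613552505, 'cx': 289.559520617499, 'cy': 212.94883817334633, 'distortion': array([0.05400204, 0.        , 0.        , 0.        , 0.        ]), 'R': array([[-0.50607776, -0.86247594, -0.00453303],
       [-0.65499378,  0.38774155, -0.64856737],
       [ 0.5611314 , -0.32525642, -0.76114376]]), 't': array([563.56199775, 326.79778595, 830.40965062])}
{'time_s': 0.1, 'joints': array([-1.42539062e+00,  3.13367808e-01,  1.49833462e+00, -4.09935421e-06,
        1.33093968e+00, -2.23381938e-01]), 'dq': array([ 0.00012763,  0.00031641, -0.00153134, -0.00247553, -0.00070773,
       -0.00113242]), 'tau': array([ 1.69384686e-03, -4.12895823e+01, -2.60146308e+01, -2.47175503e-04,
        2.99463398e-03, -8.32423495e-06]), 'eef_pos': array([ 189.22049925, -489.49421481,  230.8156872 ]), 'ee_rot': array([-3.83864692e-04,  8.24768268e-01, -5.65470626e-01, -3.57753225e-04]), 'force': array([-0.27139596, -0.21440361,  0.81846752]), 'wrist_torque': array([-0.03880399,  0.04248106, -0.02597704]), 'grip_width': 1.0053046278327198} 18.700000000000003
```

```bash
ls .
```

```text
pics
```

View pics/top0.png

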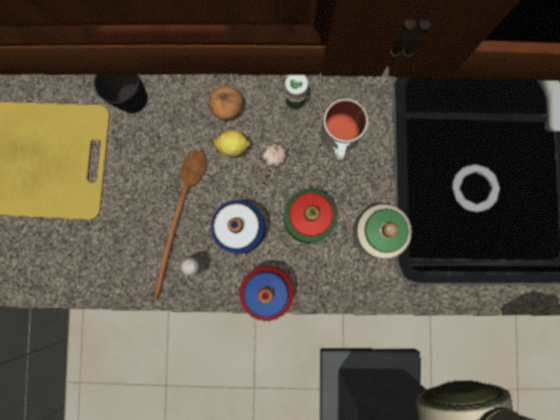

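View pics/scene0.png

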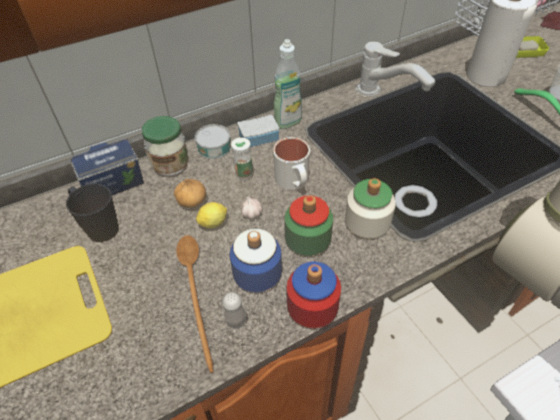

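The top view shows the blue canister with the white lid (237,227), green with red (311,215), white with green (386,231) and red with blue (266,294). The salt shaker is at (190,267) and the mug at (345,125).

```bash
cat > h.py <<'E'
import numpy as np, cv2
from rig import vision
def cam(n):
    i=vision.camera_info(n); f=210/np.tan(np.radians(i['fov_y']/2))
    K=np.array([[f,0,i['cx']],[0,f,i['cy']],[0,0,1]]); return K,np.array(i['distortion']),np.array(i['R']),np.array(i['t'])
def at_z(n,uv,z):
    K,D,R,t=cam(n); p=cv2.undistortPoints(np.array([[uv]],float),K,D)[0,0]
    r=R.T@np.array([p[0],p[1],1]); c=-R.T@t; return c+r*(z-c[2])/r[2]
def depth(n,uv,d):
    K,D,R,t=cam(n); p=cv2.undistortPoints(np.array([[uv]],float),K,D)[0,0]
    return R.T@(np.array([p[0],p[1],1])*d-t)
def proj(n,X):
    K,D,R,t=cam(n); return cv2.projectPoints(np.array([X],float),cv2.Rodrigues(R)[0],t,K,D)[0][0,0]
E
python3 - <<'E'
import cv2
p=cv2.imread('pics/top0.png'); c=p[175:325,170:420]; cv2.imwrite('pics/crop0.png',cv2.resize(c,None,fx=3.2,fy=3.2,interpolation=cv2.INTER_CUBIC))
p=cv2.imread('pics/scene0.png'); c=p[165:335,210:410]; cv2.imwrite('pics/crop0s.png',cv2.resize(c,None,fx=3.5,fy=3.5,interpolation=cv2.INTER_CUBIC))
E
```

```text
(no output)
```

View pics/crop0.png

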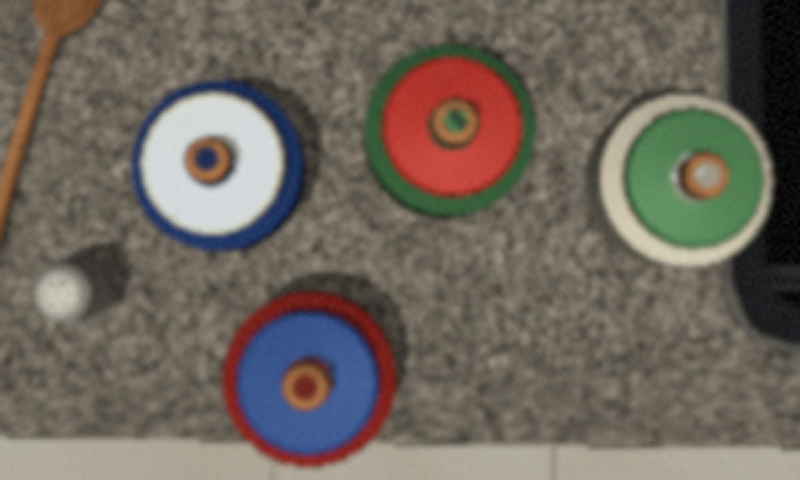

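View pics/crop0s.png

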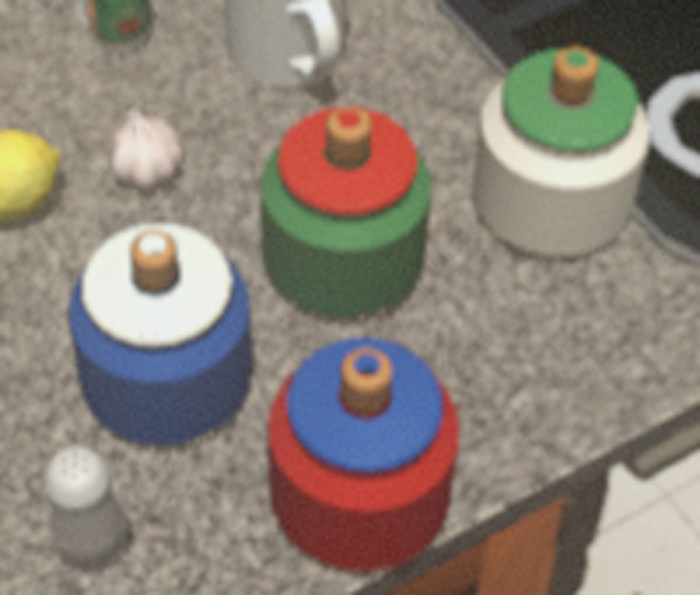

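The crops confirm the pairing. Knob tops in the top crop are white (208,159), red (455,121), green (706,175) and blue (305,386). Next I'll compute positions and cross-check them with plate segmentation, depth and the scene camera.

```bash
python3 - <<'E'
from h import *
d=np.load('pics/top0.npy'); ds=np.load('pics/scene0.npy')
kt=dict(white=(208,159),red=(455,121),green=(706,175),blue=(305,386))
pt=dict(white=(209,162),red=(453,126),green=(695,178),blue=(307,382))
ks=dict(white=(155,246),red=(349,123),green=(576,62),blue=(367,366))
s0=dict()
for k in kt:
    uv=np.array(kt[k])/3.2+[170,175]-.3; up=np.array(pt[k])/3.2+[170,175]-.3; us=np.array(ks[k])/3.5+[210,165]-.3
    u,v=np.round(uv).astype(int)
    dk=np.min(d[v-3:v+4,u-3:u+4])
    print(k,'knob',at_z('top',uv,131.5).round(1),'plate',at_z('top',up,103).round(1),'scene',at_z('scene',us,131.5).round(1),'depth',depth('top',uv,dk).round(1))
# depth-cloud: points z between 97..108
K,D,R,t=cam('top'); vv,uu=np.mgrid[175:325,170:420]
p=cv2.undistortPoints(np.stack([uu.ravel(),vv.ravel()],1).astype(float)[:,None],K,D)[:,0]
dd=d[175:325,170:420].ravel(); X=(np.c_[p,np.ones(len(p))]*dd[:,None]-t)@R
img=cv2.imread('pics/top0.png')[175:325,170:420].reshape(-1,3)
for k in kt:
    c=at_z('top',np.array(pt[k])/3.2+[170,175]-.3,103)
    r=np.hypot(X[:,0]-c[0],X[:,1]-c[1]); 
    for lo,hi,rm in((97,109,48),(125,140,20)):
        m=(r<rm)&(X[:,2]>lo)&(X[:,2]<hi)
        if m.sum()>2:
            q=X[m]; e=cv2.minEnclosingCircle(q[:,:2].astype(np.float32)); print(k,lo,m.sum(),'mean',q.mean(0).round(1),'circ',np.round(e[0],1),round(e[1],1))
    # canister: points within z 15..90
m=(X[:,2]>70)&(X[:,2]<95)
print('shaker',depth('top',(190,266),d[266,190]).round(1))
print('mug rim',at_z('top',(346,120),93))
E
```

```text
white knob [551.  406.5 131.5] plate [551.3 408.8 103. ] scene [547.9 406.7 131.5] depth [550.8 406.3 134.3]
red knob [573.7 273.  131.5] plate [573.5 272.3 103. ] scene [569.7 273.8 131.5] depth [573.5 273.  132.8]
green knob [546.2 136.9 131.5] plate [546.2 136.6 103. ] scene [543.3 137.6 131.5] depth [546.2 137.  132.1]
blue knob [430.7 351.7 131.5] plate [430.7 351.7 103. ] scene [428.  351.4 131.5] depth [430.7 351.7 131.8]
white 97 1293 mean [550.7 407.8 101.1] circ [551.1 408.1] 39.8
white 125 116 mean [550.9 407.3 129.4] circ [551.2 407.8] 12.7
red 97 1311 mean [573.2 273.4 101.1] circ [573.7 273.1] 39.8
red 125 116 mean [573.4 273.5 129.3] circ [573.7 273.3] 12.7
green 97 1273 mean [545.8 137.6 101. ] circ [546.1 136. ] 40.1
green 125 119 mean [545.7 136.8 129.1] circ [546.2 136.1] 12.9
blue 97 1343 mean [430.3 352.1 101.1] circ [429.6 352.1] 40.0
blue 125 123 mean [429.9 352.1 129.3] circ [429.6 352.3] 12.8
shaker [477.2 490.3  87.6]
mug rim [751.45834309 207.91494639  93.        ]
```

Both cameras and the depth agree within about 3 mm, and the plate radius comes out at 40 mm, as given. Averaged positions are green lid (545,137), white (549.5,407.5), red (572,273.3) and blue (429.5,352).

The order will be:
1. Green lid to the worktop
2. White lid to its canister
3. Blue lid to its canister
4. Red lid to its canister
5. Green lid to its canister

First I move over the green lid.

```bash
python3 -m pendant '[[[-1,0.05,0.09,0,0],[-1,0.356,0.627,-0.02,0],[-1,0.356,0.627,-0.02,0],[-1,0.356,0.627,-0.02,0],[-1,0.356,0.627,-0.02,0],[-1,0.356,0.627,-0.02,0],[-1,0.356,0.627,-0.02,0],[-1,0.356,0.627,-0.02,0],[-1,0.356,0.627,-0.02,0],[-1,0.356,0.627,-0.02,0],[-1,0.356,0.627,-0.02,0],[-1,0.356,0.627,-0.02,0],[-1,0.356,0.627,-0.02,0],[-1,0.356,0.627,-0.02,0],[-1,0.356,0.627,-0.02,0],[-1,0.356,0.627,-0.02,0],[-1,0.356,0.627,-0.02,0],[-1,0.356,0.627,-0.02,0],[-1,0.356,0.627,-0.02,0],[-1,0.356,0.627,-0.02,0]]]' 40; python3 -c "
from rig import monitor;s=monitor.sense();print(s['joints'].round(2))"
```

```text
time_s: 2.1
eef_pos: [545.1, 136.6, 211.5]
ee_rot: [-0.0, 0.824, -0.566, 0.0]
force: [0.0, -0.8, 0.4]
grip_width: 0.999
[ 0.04  0.41  1.41 -0.    1.32  1.24]
```

```bash
python3 -m pendant '[[[-1,0,0,-0.03,0],[-1,0,0,-0.06,0],[-1,0,0,-0.08,0],[-1,0,0,-0.095,0],[-1,0,0,-0.105,0],[-1,0,0,-0.105,0],[-1,0,0,-0.105,0]]]' 40; python3 - <<'E'
from h import *
for n in("top","scene"):
    p,d=vision.capture(n); cv2.imwrite(f'pics/{n}1.png',p[:,:,::-1])
p=cv2.imread('pics/scene1.png')[100:300,270:470]; cv2.imwrite('pics/c1.png',cv2.resize(p,None,fx=3,fy=3))
E
```

```text
time_s: 2.8
eef_pos: [545.6, 137.2, 107.0]
ee_rot: [-0.0, 0.825, -0.566, 0.0]
force: [0.2, -0.3, 0.7]
grip_width: 0.999
```

View pics/c1.png

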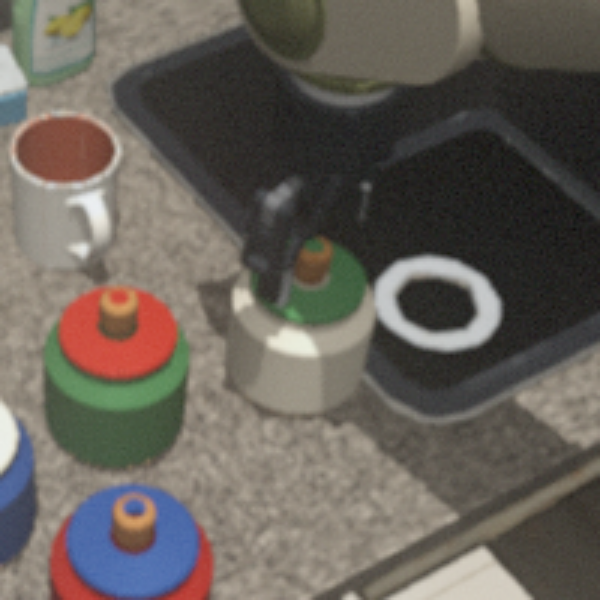

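The fingers straddle the green lid's knob at crop (312,260), with no contact. I close.

```bash
python3 -m pendant '[[[1,0,0,0,0],[1,0,0,0,0],[1,0,0,0,0],[1,0,0,0,0],[1,0,0,0,0],[1,0,0,0,0],[1,0,0,0,0],[1,0,0,0,0],[1,0,0,0,0],[1,0,0,0,0]]]' 40; python3 - <<'E'
from h import *
p,d=vision.capture("scene"); p=p[100:300,270:470,::-1]; cv2.imwrite('pics/c2.png',cv2.resize(p,None,fx=3,fy=3))
E
```

```text
time_s: 3.9
eef_pos: [545.6, 137.1, 106.6]
ee_rot: [-0.0, 0.825, -0.565, 0.0]
force: [1.3, -4.4, 5.1]
grip_width: 0.284
```

View pics/c2.png

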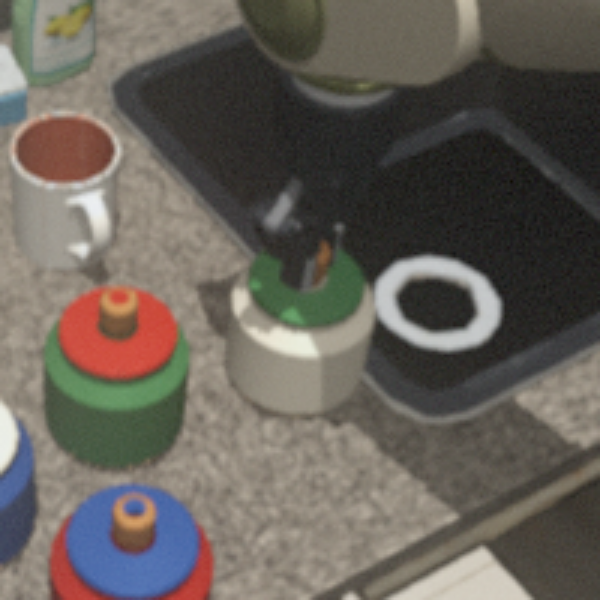

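It is gripped at 24 mm, close to the 26 mm knob. I lift and carry it to the free worktop.

```bash
python3 -m pendant '[[[1,0,0,0.01,0],[1,0,0,0.025,0],[1,0,0,0.045,0],[1,0,0,0.06,0],[1,0,0,0.06,0],[1,-0.02,0.01,0.06,0],[1,-0.05,0.023,0.06,0],[1,-0.085,0.039,0.06,0],[1,-0.105,0.048,0.06,0],[1,-0.115,0.053,0.06,0],[1,-0.115,0.053,0.06,0],[1,-0.115,0.053,0.03,0],[1,-0.115,0.053,0,0],[1,-0.115,0.053,-0.03,0],[1,-0.115,0.053,-0.05,0],[1,-0.115,0.053,-0.06,0],[1,-0.115,0.053,-0.07,0],[1,-0.115,0.053,-0.07,0],[1,-0.115,0.053,-0.07,0]]]' 40; python3 - <<'E'
from h import *
p,d=vision.capture("scene");  cv2.imwrite('pics/c3.png',cv2.resize(p[140:340,210:410,::-1],None,fx=3,fy=3))
E
```

```text
time_s: 5.85
eef_pos: [430.8, 190.3, 36.8]
ee_rot: [-0.0, 0.825, -0.566, 0.0]
force: [-0.4, 0.4, -1.0]
grip_width: 0.286
```

View pics/c3.png

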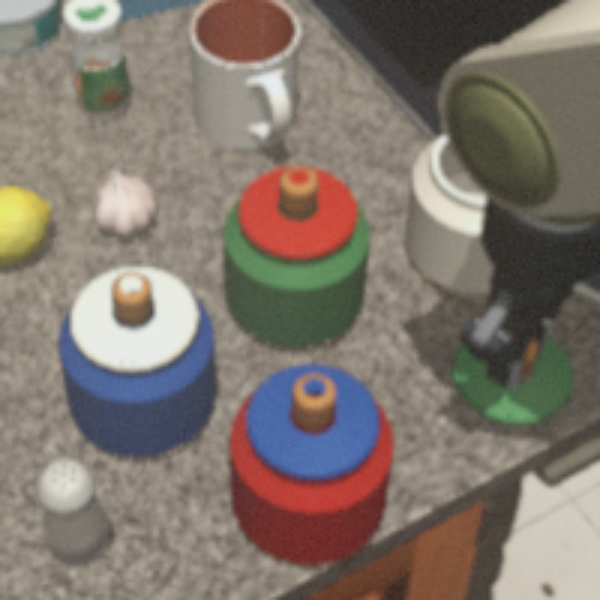

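The green lid at (512,375) is held level above the worktop, and the white canister now stands open at (465,165). I lower the lid the rest of the way.

```bash
python3 -m pendant '[[[1,0,0,-0.005,0],[1,0,0,-0.009,0],[1,0,0,-0.011,0],[1,0,0,-0.011,0],[1,0,0,-0.011,0]]]' 40
```

```text
time_s: 6.4
eef_pos: [430.3, 190.3, 25.5]
ee_rot: [0.0, 0.825, -0.565, 0.0]
force: [-1.1, -1.4, 4.4]
grip_width: 0.286
```

It has touched down with about 4 N. I release, rise and go over the white lid.

```bash
python3 -m pendant '[[[-1,0,0,0,0],[-1,0,0,0,0],[-1,0,0,0,0],[-1,0,0,0,0],[-1,0,0,0,0],[-1,0,0,0,0],[-1,0,0,0.03,0],[-1,0,0,0.07,0],[-1,0,0,0.11,0],[-1,0,0,0.15,0],[-1,0,0,0.18,0],[-1,0.02,0.037,0.18,0],[-1,0.04,0.073,0.18,0],[-1,0.06,0.11,0.18,0],[-1,0.08,0.146,0.18,0],[-1,0.1,0.183,0.18,0],[-1,0.119,0.217,0.18,0],[-1,0.119,0.217,0.18,0],[-1,0.119,0.217,0.18,0]]]' 40
python3 - <<'E'
from h import *
p,d=vision.capture("top");  cv2.imwrite('pics/c4.png',p[:,:,::-1]); 
v,u=np.mgrid[200:320,330:400]
g=p[200:320,330:400].astype(int); m=(g[...,1]>g[...,0]+30)&(g[...,1]>g[...,2]+15)
dd=d[200:320,330:400]
if m.sum():
    uu,vv=np.median(u[m]),np.median(v[m]); print(m.sum(),uu,vv,at_z('top',(uu,vv),22)); print(proj('top',(430,190,50)))
E
```

```text
time_s: 8.3
eef_pos: [549.0, 407.4, 204.2]
ee_rot: [0.001, 0.825, -0.565, -0.0]
force: [-0.8, -0.4, 0.2]
grip_width: 0.998
433 360.0 283.0 [448.36413677 172.06836702  22.        ]
[352.88484064 293.57274191]
```

View pics/c4.png

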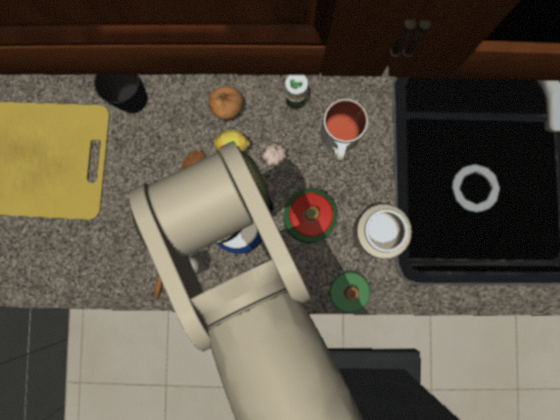

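The green lid stands on the worktop at (351,293) and the white canister is open at (384,230). I descend on the white lid and grip it.

```bash
python3 -m pendant '[[[-1,0,0,-0.03,0],[-1,0,0,-0.06,0],[-1,0,0,-0.08,0],[-1,0,0,-0.093,0],[-1,0,0,-0.099,0],[-1,0,0,-0.099,0],[1,0,0,-0.099,0],[1,0,0,-0.099,0],[1,0,0,-0.099,0],[1,0,0,-0.099,0],[1,0,0,-0.099,0],[1,0,0,-0.099,0],[1,0,0,-0.099,0],[1,0,0,-0.099,0]]]' 40
```

```text
time_s: 9.75
eef_pos: [549.6, 407.1, 106.9]
ee_rot: [-0.0, 0.825, -0.566, 0.0]
force: [0.8, -3.3, 5.2]
grip_width: 0.286
```

```bash
python3 -m pendant '[[[1,0,0,0.01,0],[1,0,0,0.03,0],[1,0,0,0.055,0],[1,0,0,0.075,0],[1,0,0,0.075,0],[1,-0.001,-0.02,0.075,0],[1,-0.001,-0.05,0.075,0],[1,-0.002,-0.085,0.075,0],[1,-0.002,-0.12,0.075,0],[1,-0.003,-0.155,0.075,0],[1,-0.003,-0.19,0.075,0],[1,-0.004,-0.225,0.075,0],[1,-0.005,-0.255,0.075,0],[1,-0.005,-0.27,0.075,0],[1,-0.005,-0.27,0.075,0],[1,-0.005,-0.27,0.05,0],[1,-0.005,-0.27,0.03,0],[1,-0.005,-0.27,0.02,0],[1,-0.005,-0.27,0.02,0]]]' 40; python3 - <<'E'
from h import *
p,d=vision.capture("scene");  cv2.imwrite('pics/c5.png',cv2.resize(p[120:320,270:470,::-1],None,fx=3,fy=3))
E
```

```text
time_s: 11.65
eef_pos: [543.5, 138.2, 124.9]
ee_rot: [0.001, 0.825, -0.565, -0.001]
force: [0.5, -0.3, -1.0]
grip_width: 0.286
```

View pics/c5.png

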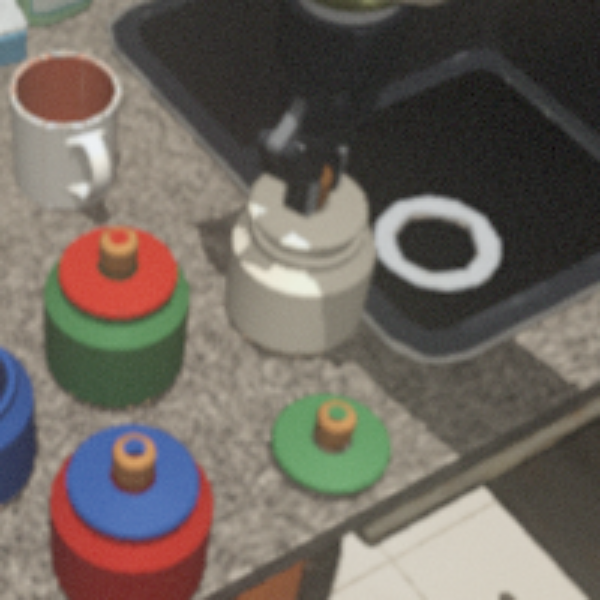

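The white lid at (308,210) is held just above the white canister's rim and looks centred. I lower it slowly.

```bash
python3 -m pendant '[[[1,0,0,-0.005,0],[1,0,0,-0.01,0],[1,0,0,-0.015,0],[1,0,0,-0.018,0],[1,0,0,-0.02,0],[1,0,0,-0.02,0],[1,0,0,-0.02,0]]]' 40
```

```text
time_s: 12.4
eef_pos: [544.9, 136.5, 107.0]
ee_rot: [0.0, 0.825, -0.566, 0.001]
force: [0.1, -6.3, 4.4]
grip_width: 0.278
```

```bash
python3 -m pendant '[[[-1,0,0,0,0],[-1,0,0,0,0],[-1,0,0,0,0],[-1,0,0,0,0],[-1,0,0,0,0],[-1,0,0,0,0],[-1,0,0,0.03,0],[-1,0,0,0.07,0],[-1,0,0,0.1,0],[-1,-0.02,0.037,0.1,0],[-1,-0.04,0.075,0.1,0],[-1,-0.06,0.112,0.1,0],[-1,-0.08,0.15,0.1,0],[-1,-0.1,0.187,0.1,0],[-1,-0.115,0.215,0.1,0],[-1,-0.115,0.215,0.1,0],[-1,-0.115,0.215,0.1,0]]]' 40
python3 - <<'E'
from h import *
p,d=vision.capture("top");  cv2.imwrite('pics/c6.png',p[:,:,::-1]); 
E
```

```text
time_s: 14.1
eef_pos: [429.0, 352.5, 206.2]
ee_rot: [0.0, 0.825, -0.565, 0.0]
force: [0.8, -0.4, 0.1]
grip_width: 1.0
```

View pics/c6.png

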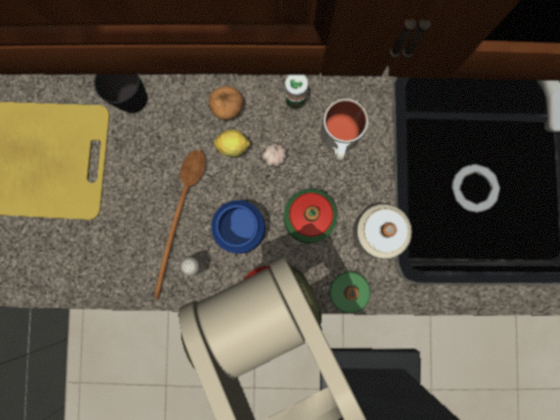

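The white lid sits centred on the white canister at (386,231), and the blue canister is open at (238,227). I take the blue lid.

```bash
python3 -m pendant '[[[-1,0,0,-0.03,0],[-1,0,0,-0.06,0],[-1,0,0,-0.08,0],[-1,0,0,-0.093,0],[-1,0,0,-0.1,0],[-1,0,0,-0.1,0],[1,0,0,-0.1,0],[1,0,0,-0.1,0],[1,0,0,-0.1,0],[1,0,0,-0.1,0],[1,0,0,-0.1,0],[1,0,0,-0.1,0],[1,0,0,-0.1,0],[1,0,0,-0.1,0]]]' 40
```

```text
time_s: 15.55
eef_pos: [429.6, 352.2, 106.9]
ee_rot: [-0.0, 0.825, -0.565, 0.0]
force: [-0.5, -3.1, 5.0]
grip_width: 0.281
```

```bash
python3 -m pendant '[[[1,0,0,0.01,0],[1,0,0,0.03,0],[1,0,0,0.055,0],[1,0,0,0.075,0],[1,0,0,0.075,0],[1,0.02,0.009,0.075,0],[1,0.05,0.023,0.075,0],[1,0.08,0.037,0.075,0],[1,0.105,0.049,0.075,0],[1,0.12,0.0555,0.075,0],[1,0.12,0.0555,0.075,0],[1,0.12,0.0555,0.05,0],[1,0.12,0.0555,0.03,0],[1,0.12,0.0555,0.02,0],[1,0.12,0.0555,0.014,0],[1,0.12,0.0555,0.008,0],[1,0.12,0.0555,0.003,0],[1,0.12,0.0555,0,0],[1,0.12,0.0555,0,0],[1,0.12,0.0555,0,0]]]' 40
```

```text
time_s: 17.55
eef_pos: [550.0, 407.6, 107.1]
ee_rot: [-0.001, 0.825, -0.566, 0.001]
force: [4.5, -2.9, 3.4]
grip_width: 0.287
```

The blue lid is seated with low forces. I release it and go over the red lid.

```bash
python3 -m pendant '[[[-1,0,0,0,0],[-1,0,0,0,0],[-1,0,0,0,0],[-1,0,0,0,0],[-1,0,0,0,0],[-1,0,0,0,0],[-1,0,0,0.03,0],[-1,0,0,0.07,0],[-1,0,0,0.1,0],[-1,0.007,-0.04,0.1,0],[-1,0.014,-0.08,0.1,0],[-1,0.02,-0.12,0.1,0],[-1,0.023,-0.1345,0.1,0],[-1,0.023,-0.1345,0.1,0],[-1,0.023,-0.1345,0.1,0]]]' 40
python3 - <<'E'
from h import *
p,d=vision.capture("scene");  cv2.imwrite('pics/c7.png',p[:,:,::-1]); 
E
```

```text
time_s: 19.05
eef_pos: [572.2, 274.1, 206.4]
ee_rot: [-0.0, 0.825, -0.565, -0.0]
force: [0.4, -0.0, 1.0]
grip_width: 1.005
```

View pics/c7.png

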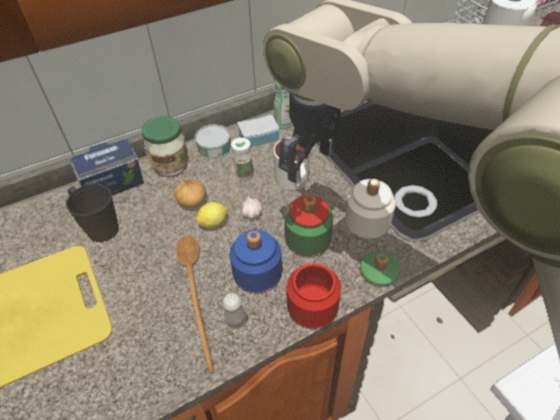

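The blue lid is seated level on the blue canister at (256,260), and the red canister is open at (313,295). I grip the red lid.

```bash
python3 -m pendant '[[[-1,0,0,-0.03,0],[-1,0,0,-0.06,0],[-1,0,0,-0.08,0],[-1,0,0,-0.093,0],[-1,0,0,-0.1,0],[-1,0,0,-0.1,0],[1,0,0,-0.1,0],[1,0,0,-0.1,0],[1,0,0,-0.1,0],[1,0,0,-0.1,0],[1,0,0,-0.1,0],[1,0,0,-0.1,0],[1,0,0,-0.1,0],[1,0,0,-0.1,0]]]' 40
```

```text
time_s: 20.5
eef_pos: [572.7, 273.0, 106.9]
ee_rot: [-0.0, 0.825, -0.566, 0.001]
force: [1.0, -4.2, 6.1]
grip_width: 0.279
```

```bash
python3 -m pendant '[[[1,0,0,0.01,0],[1,0,0,0.03,0],[1,0,0,0.055,0],[1,0,0,0.075,0],[1,-0.02,0.011,0.075,0],[1,-0.05,0.0275,0.075,0],[1,-0.085,0.047,0.075,0],[1,-0.115,0.0635,0.075,0],[1,-0.135,0.0745,0.075,0],[1,-0.1425,0.0785,0.075,0],[1,-0.1425,0.0785,0.075,0],[1,-0.1425,0.0785,0.05,0],[1,-0.1425,0.0785,0.03,0],[1,-0.1425,0.0785,0.02,0],[1,-0.1425,0.0785,0.014,0],[1,-0.1425,0.0785,0.008,0],[1,-0.1425,0.0785,0.003,0],[1,-0.1425,0.0785,0,0],[1,-0.1425,0.0785,0,0],[1,-0.1425,0.0785,0,0]]]' 40
```

```text
time_s: 22.5
eef_pos: [430.1, 351.9, 106.9]
ee_rot: [-0.001, 0.825, -0.565, 0.0]
force: [-0.2, -1.4, 1.8]
grip_width: 0.282
```

```bash
python3 -m pendant '[[[-1,0,0,0,0],[-1,0,0,0,0],[-1,0,0,0,0],[-1,0,0,0,0],[-1,0,0,0,0],[-1,0,0,0,0],[-1,0,0,0.03,0],[-1,0,0,0.07,0],[-1,0,0,0.1,0],[-1,0,-0.04,0.1,0],[-1,0,-0.08,0.1,0],[-1,0,-0.12,0.1,0],[-1,0.0005,-0.1615,0.1,0],[-1,0.0005,-0.1615,0.1,0],[-1,0.0005,-0.1615,0.1,0]]]' 40
python3 - <<'E'
from h import *
p,d=vision.capture("scene");  cv2.imwrite('pics/c8.png',p[:,:,::-1]); cv2.imwrite('pics/c8z.png',cv2.resize(p[160:340,220:420,::-1],None,fx=3.5,fy=3.2))
print(proj('scene',(430,190,50.5)),proj('scene',(430,352,131.5)))
E
```

```text
time_s: 24.0
eef_pos: [430.4, 190.0, 206.5]
ee_rot: [-0.0, 0.824, -0.566, 0.0]
force: [-0.1, -0.6, -1.4]
grip_width: 1.003
[382.35448425 256.86842403] [313.67610408 268.58949184]
```

View pics/c8.png

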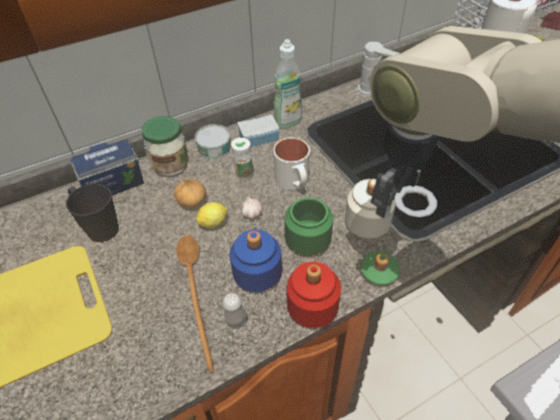

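Red is on red at (313,293), green is open at (309,225), and the green lid's knob is at (382,258), which matches the predicted (382,257). I pick it up.

```bash
python3 -m pendant '[[[-1,0,0,-0.03,0],[-1,0,0,-0.07,0],[-1,0,0,-0.11,0],[-1,0,0,-0.145,0],[-1,0,0,-0.165,0],[-1,0,0,-0.175,0],[-1,0,0,-0.181,0],[-1,0,0,-0.181,0],[1,0,0,-0.181,0],[1,0,0,-0.181,0],[1,0,0,-0.181,0],[1,0,0,-0.181,0],[1,0,0,-0.181,0],[1,0,0,-0.181,0],[1,0,0,-0.181,0],[1,0,0,-0.181,0]]]' 40
```

```text
time_s: 25.65
eef_pos: [430.5, 190.3, 25.8]
ee_rot: [-0.0, 0.825, -0.565, 0.0]
force: [-1.2, -0.7, 6.2]
grip_width: 0.288
```

```bash
python3 -m pendant '[[[1,0,0,0.01,0],[1,0,0,0.04,0],[1,0,0,0.08,0],[1,0,0,0.12,0],[1,0,0,0.155,0],[1,0,0,0.155,0],[1,0.02,0.012,0.155,0],[1,0.05,0.029,0.155,0],[1,0.085,0.05,0.155,0],[1,0.115,0.067,0.155,0],[1,0.135,0.079,0.155,0],[1,0.142,0.083,0.155,0],[1,0.142,0.083,0.155,0],[1,0.142,0.083,0.13,0],[1,0.142,0.083,0.11,0],[1,0.142,0.083,0.1,0],[1,0.142,0.083,0.1,0],[1,0.142,0.083,0.1,0]]]' 40
python3 - <<'E'
from h import *
p,d=vision.capture("scene");  cv2.imwrite('pics/c9.png',cv2.resize(p[140:320,220:420,::-1],None,fx=3.3,fy=3.3))
E
```

```text
time_s: 27.45
eef_pos: [572.4, 273.2, 126.4]
ee_rot: [-0.0, 0.825, -0.566, 0.0]
force: [-0.7, 1.0, -0.9]
grip_width: 0.285
```

View pics/c9.png

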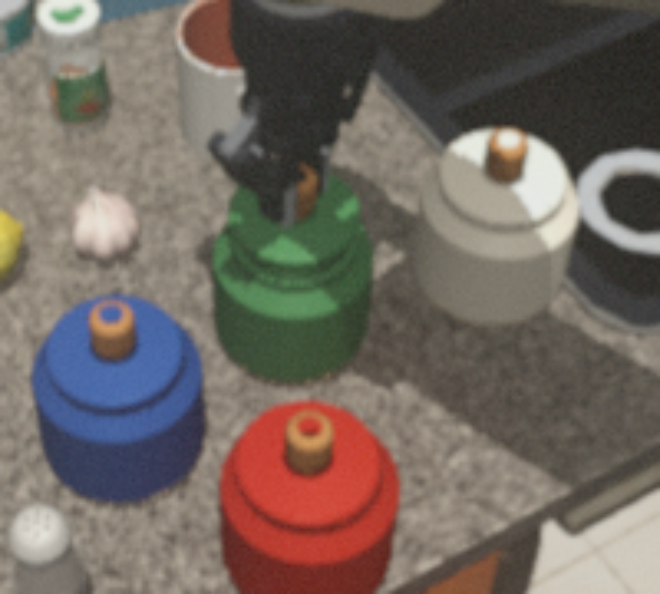

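The green lid at (295,225) is held level just above its canister and centred. I lower it, release, rise and pull back.

```bash
python3 -m pendant '[[[1,0,0,-0.006,0],[1,0,0,-0.012,0],[1,0,0,-0.016,0],[1,0,0,-0.019,0],[1,0,0,-0.019,0],[1,0,0,-0.019,0]]]' 40
```

```text
time_s: 28.1
eef_pos: [572.9, 272.9, 106.9]
ee_rot: [-0.0, 0.825, -0.566, 0.001]
force: [2.1, -3.7, 4.2]
grip_width: 0.284
```

```bash
python3 -m pendant '[[[-1,0,0,0,0],[-1,0,0,0,0],[-1,0,0,0,0],[-1,0,0,0,0],[-1,0,0,0,0],[-1,0,0,0,0],[-1,0,0,0.03,0],[-1,0,0,0.07,0],[-1,0,0,0.12,0],[-1,-0.02,-0.04,0.12,0],[-1,-0.04,-0.08,0.12,0],[-1,-0.06,-0.12,0.12,0],[-1,-0.1,-0.3,0.12,0],[-1,-0.15,-0.45,0.12,0],[-1,-0.15,-0.45,0.12,0],[-1,-0.15,-0.45,0.12,0],[-1,-0.15,-0.45,0.12,0],[-1,-0.15,-0.45,0.12,0],[-1,-0.15,-0.45,0.12,0],[-1,-0.15,-0.45,0.12,0]]]' 40
python3 - <<'E'
from h import *
p,d=vision.capture("top");  cv2.imwrite('pics/f_top.png',cv2.resize(p[100:330,150:430,::-1],None,fx=2.6,fy=2.6))
K,D,R,t=cam('top'); vv,uu=np.mgrid[175:325,170:420]
q=cv2.undistortPoints(np.stack([uu.ravel(),vv.ravel()],1).astype(float)[:,None],K,D)[:,0]
dd=d[175:325,170:420].ravel(); X=(np.c_[q,np.ones(len(q))]*dd[:,None]-t)@R
d0=np.load('pics/top0.npy')[175:325,170:420].ravel(); X0=(np.c_[q,np.ones(len(q))]*d0[:,None]-t)@R
for k,c in dict(white=(545,137),blue=(549.5,407.5),red=(429.5,352),green=(572,273.3)).items():
    for nm,Y in(('before',X0),('now',X)):
        r=np.hypot(Y[:,0]-c[0],Y[:,1]-c[1]); pl=(r<46)&(abs(Y[:,2]-101)<6)&(r>17); q2=Y[pl]
        A=np.c_[q2[:,:2]-c,np.ones(len(q2))]; co=np.linalg.lstsq(A,q2[:,2],rcond=None)[0]
        sh=(r<60)&(Y[:,2]>40)&(Y[:,2]<94); e=cv2.minEnclosingCircle(q2[:,:2].astype(np.float32)); s=cv2.minEnclosingCircle(Y[sh][:,:2].astype(np.float32))
        print(k,nm,'plate',q2.mean(0).round(1),'circ',np.round(e[0],1),round(e[1],1),'tilt',co[:2].round(3),'z',co[2].round(1),'shoulder',np.round(s[0],1),round(s[1],1))
p,d=vision.capture("scene");  cv2.imwrite('pics/f_scene.png',cv2.resize(p[140:340,200:420,::-1],None,fx=3,fy=3))
E
```

```text
time_s: 30.1
eef_pos: [421.1, -180.6, 226.4]
ee_rot: [0.0, 0.823, -0.568, 0.0]
force: [0.3, 0.3, 0.5]
grip_width: 0.997
white before plate [546.1 137.3 100.8] circ [546.1 135.9] 40.1 tilt [ 0.003 -0.003] z 100.8 shoulder [547.  135.8] 50.6
white now plate [546.3 139.  100.8] circ [546.3 137.4] 40.3 tilt [-0.    -0.005] z 100.8 shoulder [547.  135.6] 50.7
blue before plate [551.  407.8 100.9] circ [551.1 408.1] 39.8 tilt [0.002 0.003] z 100.9 shoulder [551.7 408. ] 50.1
blue now plate [550.  408.7 101. ] circ [550.5 408.9] 39.9 tilt [0.001 0.003] z 101.0 shoulder [552. 408.] 50.2
red before plate [430.3 352.2 100.9] circ [429.5 352.2] 40.0 tilt [ 0.001 -0.002] z 100.9 shoulder [429.7 352.2] 50.1
red now plate [431.3 354.  100.9] circ [430.4 353.7] 39.9 tilt [-0.001  0.002] z 100.9 shoulder [430.  352.2] 50.0
green before plate [573.6 273.5 100.9] circ [573.7 273.1] 39.8 tilt [ 0.002 -0.001] z 100.9 shoulder [574.4 273.1] 50.0
green now plate [572.8 274.8 100.9] circ [573.1 274.2] 39.9 tilt [0.    0.002] z 100.9 shoulder [574.4 273.1] 50.1
```

View pics/f_top.png

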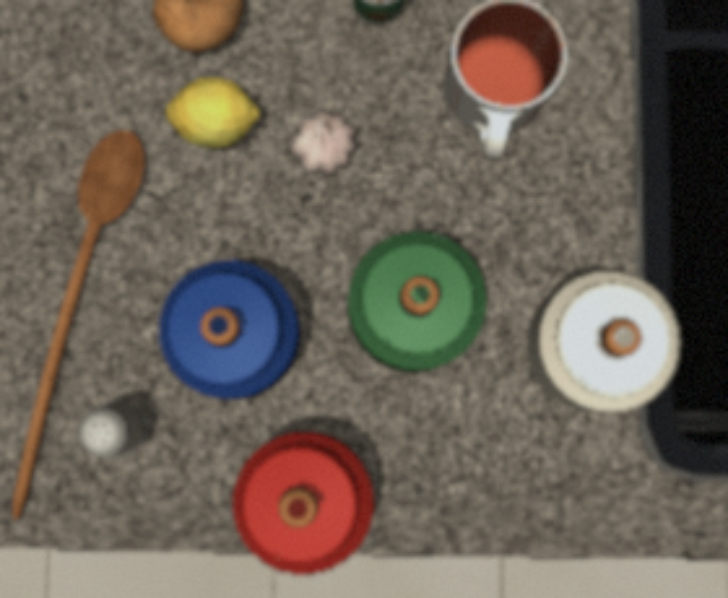

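View pics/f_scene.png

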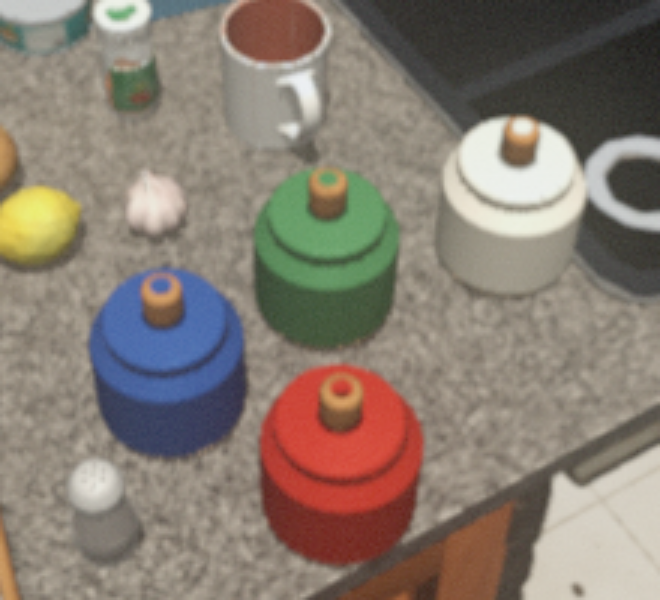

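All four lids match their canisters. They are level, at the original plate height, and within about 2 mm of centre. The mug and shaker stand as before, and the arm is clear.

```bash
python3 -c "
from rig import order; print(order.finish_job())"
```

```text
the job is handed in; nothing more can be done
None
```

All four canisters have the lid of their own colour again, and I handed the job in at about 30 s of the 115 s allowed. I set the green lid on the free worktop, put the white, blue and red lids on their own canisters, and put the green lid on last.

My last checks, from camera images and depth taken just before handing in:
- **Lids:** the plates are at the same height as at the start, tilted by 0.005 rad or less, and 1 to 2 mm from canister centre (limit 8 mm).
- **Canisters:** they moved by less than 0.5 mm.
- **Mug and shaker:** both look untouched in the pictures. I did not measure their positions.
- **Arm:** it is clear, with the gripper open. The highest force reading at the end of any move was about 8 N.

- **Disagreements:** the two cameras differed by about 3 mm in x, so I averaged them. Depth also read the plates about 2 mm low, both at the start and at the end. No check failed.

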